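# Open the nursery music box and start it

### The arm

A 7-joint arm with a two-finger parallel gripper is mounted at the origin on the work surface. World frame = base frame: x ahead of the robot, y to its left, z up, the work surface at z = 0. Lengths are in m, angles in rad, forces in N, time in s.
With the tool pointing down it reaches from about 0.4 to 0.85 m from the base axis. Payload 10.4 kg.
Tool frame: the origin (TCP) lies at the very end of the fingers, on their centre line; the grasp point (between the pads) lies 19 mm behind it; x points along the fingers, z is the direction in which the jaws open and shut, and the axes are right-handed (so a half turn about x gives the same grasp; the last joint's range is limited). The gripper opens to 85 mm and grips with 20 to 120 N. Pads are 22 mm wide; open, the fingers measure 114 mm over their backs; the gripper's body (76 mm by 85 mm) begins 54 mm behind the grasp point. The pads swing forward as they close: fully open they stand 13 mm farther back than shut.
Start: joints at [1.199, 0.332, -0.065, 1.46, 0.022, 1.35, -0.088], TCP at [0.214, -0.587, 0.231] pointing down, gripper open.
Joint ranges: [-2.6, 2.6], [-0.5, 2.12], [-1.47, 1.34], [0.16, 2.42], [-1.27, 4.41], [0.06, 2.06], [-2.6, 2.6]. Speed limits (rad/s): [2.22, 2.22, 2.79, 2.79, 3.14, 3.14, 3.14].

### API

Orientations are given as a unit quaternion [x, y, z, w].
In Python, from workcell import telemetry, viewer, manip, spot_in, mark_of gives the robot as it stands. The module is installed in compiled form; this text tells all that it offers.
- The arm moves only by the shell command python3 -m crank 'ROWS' [FORCE]. ROWS is JSON, a list of rows, each a list of 3 entries, a list of its own where there are three numbers: the closure, from 0 (fully open) to 1 (shut), then the shift along the world's x, y, z in cm, then the turn, a rotation vector about the world's x, y, z in rad. A call has 1 to 12 rows; each row shifts and turns the commanded pose from where the row before left it; what a row does not reach is not made up. A row lasts 1/12 s, in which the tool goes at most 41.7 mm and 7.16 degrees, less where a joint would pass 70% of its speed; a pose out of reach is approached as far as the arm can. A call with a gripper value outside its range is refused whole. The fingers move at their own pace and stop on an object; FORCE is the grip in N (left out, the last holds). Time passes only in rows, so rows that do not move let the fingers close. It gives the time, the measured TCP pose, the force and the opening at its end, in the units of the state.
- telemetry.get_obs(): the state, without advancing time (a new reading comes with each control period).
- viewer.camera(name): name is "side" or "top" or "wrist"; returns a dict with "frame" (400x640x3 uint8, red, green, blue), "intrinsics" (3x3 intrinsics, pixels), "cam_to_world" (4x4, takes a point from camera to world coordinates). Camera axes: x right, y up, looking along -z (the intrinsics and any distortion apply to the point x, -y, -z); pixel columns grow to the right and rows downward; lengths in m; the calibration is good to about 2 mm. A picture is of the moment at which its call begins. There is no depth.
- manip.hand_in(): hands the job in, once; it reports no verdict.
Trained networks look in a picture, given as the dict that the camera call returned (one of the last four; its "shot" number tells which), for a name from the list of things; names that differ only in an ending like _2 or _b are one class to them, and where a whole thing is asked for, a point or a joint stands for the part that bears it (a point fixed in the world has none). Each returns a list of dicts, best first, with "conf" (0 to 1); they miss things now and then, are a little off and sometimes report something else, mostly with a low value. They report only what shows in the picture. A call takes as long as a camera call.
- spot_in(thing, picture): "location" ([x, y, z] in m, in the coordinates of the camera as it stood for that picture, good to about 4 mm: the middle of the surface that is visible of it).
- mark_of(thing, picture): "location" ([x, y, z] in m, in the coordinates of the camera as it stood for that picture, good to about 4 mm: a listed point, or the origin of a listed thing).
The state is a dict: "clock": time; "joint_pos": joint angles; "joint_velocities": joint speeds; "tau": joint torques, N m; "position": TCP position; "ee_rot": TCP orientation; "ft_force": force on the tool from outside, world axes, zero at the start; "torque": the same for the moment, N m; "grip_width": opening from 0.0 (shut) to 1.0 (fully open).
Only numpy, scipy, OpenCV 4.12 (cv2) and the standard library are available. Lean on these libraries where they do the work, as an engineer would, in place of code of your own. Each camera call takes 0.05 s, during which the arm holds its last target. There are 200 camera calls.

### The job

Start the music box on the dresser: with a fingertip under its front lip, push the lid up and over until it leans back and stays open by itself, then press the round button inside all the way down and let it come up again. Use the fingers only to push: grip and lift nothing, and leave the box and everything around it standing in place.

Things in the scene. Friction and masses are not known exactly. Their poses are not given: they have to be found in the camera images.
- music_box: Wooden music box, 130 (x) x 190 (y) x 85 mm high without lid, about 1 kg, loose. Origin: centre of its underside; x points from front (lip) to hinged back, 35 to 75 degrees left of straight ahead, so the lip faces the robot's right. Walls 8 mm; inside a deck 50 mm above the underside; on it, 45 mm to the -y side and 10 mm in front of the centre, a fixed turned wooden figure 30 mm high.
- box_hinge (a point): Middle of the lid's hinge line, at the box's back rim: 65 mm behind the box's centre, 85 mm above its underside; the hinge line runs along the box's y.
- lid_lip (a point): Middle of the lower front edge of the lid; it moves with the lid, 150 mm from the hinge line. The lid is a flat board 150 x 190 x 8 mm, about 0.2 kg, whose underside lies on the rim when shut (85 mm above the dresser); it overhangs the box's front by 20 mm as a lip that a fingertip can get under. The point's axes are the lid's: x from lip to hinge, z out of the lid's upper side.
- lid (a joint): Opening angle of the lid: 0 shut, 1.57 standing upright, 2.0 (115 degrees) against its stop, leaning back. No spring, a little damping: below about 1.52 it falls shut, beyond it it falls open and rests on the stop.
- button_top (a point): Centre of the top of the start button, a round wooden push button 28 mm across, in the deck under the lid, 20 mm in front of the box's centre and 45 mm to its +y side; its top is 64 mm above the box's underside (14 mm above the deck, 21 mm below the rim).
- start_button (a joint): How far the start button is pressed, in m: 0 up, 0.006 fully down; it springs back; fully down takes about 4 N.
- hedgehog: White ceramic hedgehog, 80 x 72 mm, 58 mm high, loose. Origin: centre of its underside.
- pyramid: Wooden stacking pyramid, 90 x 90 mm foot, 120 mm high, loose (one piece), beside the box. Origin: centre of its underside.
- bottle: Glass baby bottle, 62 mm across, 161 mm high, loose. Origin: centre of its underside.
- monitor: White monitor camera, a ball on a short stand, foot 80 mm across, 132 mm high, loose. Origin: centre of its underside.
- teether: Wooden teething ring lying flat, 64 mm across, 12 mm high, loose. Origin: centre of its underside.
- cream: Small cream jar, 52 mm across, 50 mm high, loose. Origin: centre of its underside.

How it is judged:
On the way, in this order (a step that is already met when the one before it is completed fails the run):
1. the lid leans back on its stop (beyond 1.85 rad) with the fingers off the box (value of joint lid above 1.85 rad and velocity of joint lid below 0.2 rad/s and contact force between the fingers and music_box below 0.3 N), for 0.2 s.
2. with the lid open, the start button is pressed down (at least 5 of its 6 mm) (value of joint lid above 1.85 rad and value of joint start_button above 0.005 m), for 0.05 s.
At the end, for the whole second after the job is handed in: The lid rests open on its stop (beyond 1.85 rad) and still, the button has come up again (less than 1.5 mm down), the box stands level within 40 mm of where it was, and every other thing stands upright within 30 mm of where it was (value of joint lid above 1.85 rad and velocity of joint lid between -0.1 and 0.1 rad/s and value of joint start_button below 0.0015 m and distance of music_box from where it was at the start of the episode below 0.04 m and angle between music_box's own z axis and vertical below 0.05 rad and height (world z) of music_box below 0.006 m and linear speed of music_box below 0.02 m/s and distance of each of hedgehog, pyramid, bottle, monitor, teether, cream from where it was at the start of the episode below 0.03 m and angle between each of hedgehog, pyramid, bottle, monitor, teether, cream's own z axis and vertical below 0.1 rad); the robot touches nothing.
It fails at once if the music box is lifted or tipped (height (world z) of music_box above 0.012 m or angle between music_box's own z axis and vertical above 0.12 rad).
It fails at once if the music box is shoved more than 40 mm from its place (distance of music_box from where it was at the start of the episode above 0.04 m).
It fails at once if another thing is moved more than 30 mm (distance of any of hedgehog, pyramid, bottle, monitor, teether, cream from where it was at the start of the episode above 0.03 m).
It fails at once if another thing is lifted (height (world z) of any of hedgehog, pyramid, bottle, monitor, teether, cream above 0.015 m).
It fails at once if another thing is knocked over (angle between any of hedgehog, pyramid, bottle, monitor, teether, cream's own z axis and vertical above 0.3 rad).
It also fails if it takes over 51 s, if anything falls off the work surface, if the arm or the gripper's body presses on something with over 40 N, if the wrist force passes 120 N, or if a joint passes its speed limit or range.

## Working session

There is one attempt and no reset: what is moved stays moved. The work goes in short steps, Python scripts to look and compute and a shell command to move; the robot and the scene stay as the last step left them, time stands still between calls to the robot, and variables do not carry over. Pictures are saved under pics/ and viewed, about 8 in all and at most 12, crops included, and the job is handed in when it is done.

```bash
mkdir -p pics; cat > h.py <<'E'
import numpy as np,cv2
from workcell import telemetry, viewer, manip, spot_in, mark_of
def W(p,l): 
    M=np.array(p["cam_to_world"]); return (M@np.append(l,1))[:3]
def marks(names,cams=("side","top"),save=None):
    for c in cams:
        p=viewer.camera(c)
        if save: cv2.imwrite(f"pics/{save}_{c}.png",p["frame"][:,:,::-1])
        for n in names:
            for d in mark_of(n,p)[:2]: print(c,n,round(d["conf"],2),W(p,d["location"]).round(3))
E
python3 - <<'E'
from h import *
marks("music_box box_hinge lid_lip button_top hedgehog pyramid bottle monitor teether cream".split(),save="a")
o=telemetry.get_obs();print(o)
a=cv2.imread("pics/a_side.png");b=cv2.imread("pics/a_top.png");cv2.imwrite("pics/a.png",cv2.resize(np.vstack([a,b]),(480,600))) 
E
```

```text
side music_box 0.71 [ 0.57   0.    -0.006]
side box_hinge 0.71 [0.531 0.047 0.084]
side lid_lip 0.56 [ 0.627 -0.063  0.084]
side lid_lip 0.28 [ 0.403 -0.059  0.   ]
side hedgehog 0.85 [ 0.398 -0.056  0.001]
side pyramid 0.63 [0.721 0.086 0.001]
side bottle 0.94 [0.372 0.064 0.001]
side bottle 0.58 [ 0.669 -0.367 -0.   ]
side monitor 0.86 [ 0.67  -0.368  0.001]
side monitor 0.2 [ 0.404 -0.055  0.001]
side teether 0.84 [ 0.801 -0.093 -0.   ]
side teether 0.24 [ 0.402 -0.056  0.001]
side cream 0.55 [ 0.296 -0.321 -0.002]
top music_box 0.77 [ 0.574  0.002 -0.003]
top box_hinge 0.97 [0.532 0.045 0.084]
top lid_lip 0.67 [ 0.635 -0.066  0.086]
top button_top 0.71 [ 0.572  0.002 -0.004]
top hedgehog 0.93 [ 0.401 -0.06   0.001]
top pyramid 0.61 [0.723 0.083 0.004]
top pyramid 0.3 [0.533 0.049 0.083]
top bottle 0.83 [0.375 0.062 0.001]
top monitor 0.65 [ 0.675 -0.365 -0.001]
top teether 0.84 [ 0.812 -0.093 -0.001]
top cream 0.63 [ 0.3   -0.32   0.002]
{'clock': 1.1, 'joint_pos': array([ 1.19942011,  0.33218309, -0.0647289 ,  1.46008859,  0.02161033,
        1.34990672, -0.08849996]), 'joint_velocities': array([ 1.60725794e-04,  4.35414676e-04, -3.08465480e-04,  1.41487752e-03,
        4.36546062e-04,  5.03715208e-04,  9.30364932e-06]), 'tau': array([-5.33933917e-05, -6.25246024e+01,  4.91516897e-02, -3.91842055e+01,
        1.65914185e-02,  1.62760789e-03,  1.05897652e-05]), 'position': array([ 0.2136309 , -0.58738124,  0.23135362]), 'ee_rot': array([ 0.40563779,  0.57914045, -0.40567064,  0.57921124]), 'ft_force': array([-0.75175037,  0.54733565, -0.38169279]), 'torque': array([-0.00682202,  0.06515373, -0.03821028]), 'grip_width': 1.0033347016030079}
```

View pics/a_top.png

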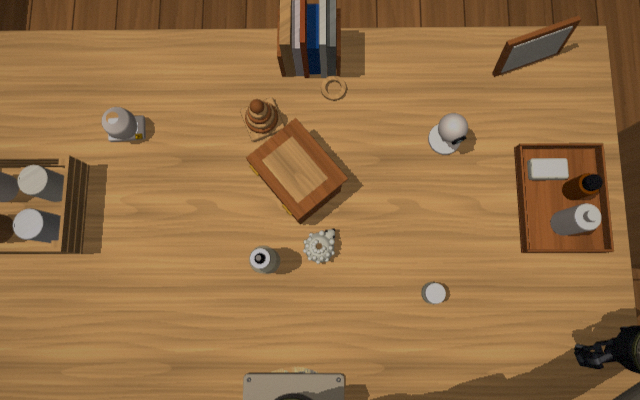

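View pics/a_side.png

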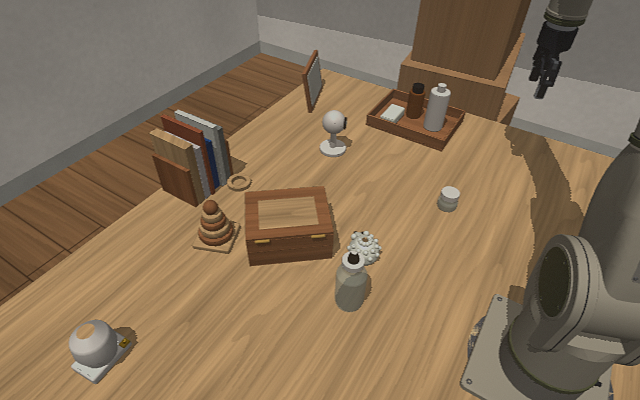

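The top view shows the box's long edge running from about px (295,121) to (348,182). The brass is on the lower-left edge, near (252,168) to (295,212). The text gives a 35–75° heading, but the marks give about 132°. I'll check which side is the lip in a zoomed crop.

```bash
python3 - <<'E'
from h import *
a=cv2.imread("pics/a_side.png")[170:275,190:350];b=cv2.imread("pics/a_top.png")[90:260,230:365]
cv2.imwrite("pics/b.png",np.hstack([cv2.resize(a,(480,315),interpolation=2),cv2.resize(b,(250,315),interpolation=2)]))
for c in ("side","top"):
    p=viewer.camera(c); print(c,np.array(p["cam_to_world"]).round(2).tolist(),np.array(p["intrinsics"]).round(0).tolist())
    M=np.array(p["cam_to_world"]);K=np.array(p["intrinsics"])
    for w in ([.5315,.046,.085],[.631,-.065,.085],[.72,.085,0],[0,0,0],[.6,0,0]):
        q=np.linalg.inv(M)@np.append(w,1);q=K@(q[:3]*[1,-1,-1]);print(w,(q[:2]/q[2]).round())
E
```

```text
side [[-0.85, 0.38, -0.38, 0.17], [-0.53, -0.58, 0.62, 0.53], [0.02, 0.73, 0.69, 0.78], [0.0, 0.0, 0.0, 1.0]] [[424.0, 0.0, 319.0], [0.0, 424.0, 195.0], [0.0, 0.0, 1.0]]
[0.5315, 0.046, 0.085] [290. 236.]
[0.631, -0.065, 0.085] [283. 190.]
[0.72, 0.085, 0] [218. 237.]
[0, 0, 0] [536. 367.]
[0.6, 0, 0] [279. 235.]
top [[-0.0, 0.98, -0.18, 0.32], [-1.0, -0.0, -0.02, -0.09], [-0.02, 0.18, 0.98, 1.24], [0.0, 0.0, 0.0, 1.0]] [[513.0, 0.0, 324.0], [0.0, 513.0, 191.0], [0.0, 0.0, 1.0]]
[0.5315, 0.046, 0.085] [273. 189.]
[0.631, -0.065, 0.085] [321. 147.]
[0.72, 0.085, 0] [262. 122.]
[0, 0, 0] [293. 426.]
[0.6, 0, 0] [296. 168.]
```

View pics/b.png

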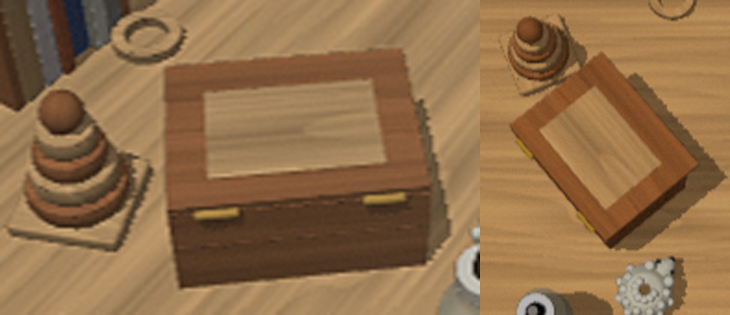

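The brass hinges are on the -x/+y side, so I trust the marks: box x heading about 132°, lip facing ahead and to the right. I'll close the fingers and move above and in front of the lip.

```bash
python3 -m crank '[[1,[2.5,2.0,1.5],[0,0,0]],[1,[2.8,2.6,1],[0,0,0]],[1,[2.8,2.6,1],[0,0,0]],[1,[2.8,2.6,1],[0,0,0]],[1,[2.8,2.6,1],[0,0,0]],[1,[2.8,2.6,1],[0,0,0]],[1,[2.8,2.6,1],[0,0,0]],[1,[2.8,2.6,1],[0,0,0]],[1,[2.8,2.6,0],[0,0,0]],[1,[2.8,2.6,0],[0,0,0]],[1,[2.8,2.6,0],[0,0,0]],[1,[2.8,2.6,0],[0,0,0]]]' 30
```

```text
clock: 2.2
position: [0.5477, -0.28, 0.3166]
ee_rot: [0.406, 0.579, -0.406, 0.579]
ft_force: [0.8, -0.7, -0.6]
grip_width: -0.003
```

```bash
python3 -m crank '[[1,[2.8,2.6,0],[0.05,0.018,0]],[1,[2.8,2.6,0],[0.09,0.034,0]],[1,[2.8,1.5,0],[0.09,0.034,0]],[1,[2,1,0],[0.09,0.034,0]],[1,[0,0,0],[0.09,0.034,0]],[1,[0,0,0],[0.09,0.034,0]],[1,[0,0,0],[0.09,0.034,0]],[1,[0,0,0],[0.09,0.034,0]],[1,[0,0,0],[0.09,0.034,0]],[1,[0,0,0],[0.05,0.018,0]],[1,[0,0,0],[0,0,0]],[1,[0,0,0],[0,0,0]]]'; python3 -c "
from h import *
from scipy.spatial.transform import Rotation as R
o=telemetry.get_obs();print(o['clock'],o['position'].round(3),R.from_quat(o['ee_rot']).as_matrix().round(2),o['joint_pos'].round(2))"
```

```text
clock: 3.2
position: [0.6361, -0.1882, 0.299]
ee_rot: [0.544, 0.759, -0.204, 0.294]
ft_force: [-0.0, -0.4, 0.3]
grip_width: 0.004
3.2 [ 0.636 -0.188  0.299] [[-0.23  0.95  0.22]
 [ 0.71  0.32 -0.63]
 [-0.67  0.01 -0.74]] [ 0.76  0.97 -0.78  0.69 -0.14  2.06 -1.16]
```

```bash
python3 -m crank '[[1,[0.5,0.5,-2],[0,0,0]],[1,[0.5,0.5,-3],[0,0,0]],[1,[0,0.5,-3],[0,0,0]],[1,[0,0,-3],[0,0,0]],[1,[0,0,-3],[0,0,0]],[1,[0,0,-3],[0,0,0]],[1,[0,0,-2],[0,0,0]],[1,[0,0,0],[0,0,0]]]'; python3 -c "
from h import *
from scipy.spatial.transform import Rotation as R
o=telemetry.get_obs();print(o['clock'],o['position'].round(3),R.from_quat(o['ee_rot']).as_matrix().round(2),o['joint_pos'].round(2))"
```

```text
clock: 3.87
position: [0.6451, -0.172, 0.106]
ee_rot: [0.543, 0.76, -0.206, 0.293]
ft_force: [-1.4, 0.4, -0.9]
grip_width: -0.001
3.8667 [ 0.645 -0.172  0.106] [[-0.24  0.95  0.22]
 [ 0.7   0.33 -0.63]
 [-0.67  0.01 -0.74]] [ 0.78  1.1  -0.74  0.9  -0.05  1.79 -1.02]
```

```bash
python3 -m crank '[[1,[0,0,-2],[0,0,0]],[1,[0,0,-2],[0,0,0]],[1,[0,0,-1.4],[0,0,0]],[1,[0,0,0],[0,0,0]],[1,[0,0,0],[0,0,0]]]'; python3 - <<'E'
from h import *
marks(["lid_lip","box_hinge"],cams=("side","top","wrist"),save="c")
a=cv2.imread("pics/c_wrist.png");b=cv2.imread("pics/c_top.png")[90:290,220:400]
cv2.imwrite("pics/c.png",np.hstack([cv2.resize(a,(480,300)),cv2.resize(b,(270,300),interpolation=2)]))
E
```

```text
clock: 4.28
position: [0.6461, -0.1723, 0.0554]
ee_rot: [0.544, 0.759, -0.205, 0.294]
ft_force: [0.8, -0.2, 0.9]
grip_width: -0.004
side lid_lip 0.73 [ 0.627 -0.065  0.087]
side box_hinge 0.72 [0.534 0.045 0.087]
top lid_lip 0.65 [ 0.673 -0.365 -0.003]
top lid_lip 0.64 [ 0.632 -0.065  0.085]
top box_hinge 0.7 [0.533 0.049 0.082]
wrist lid_lip 0.8 [ 0.628 -0.066  0.086]
wrist box_hinge 0.77 [0.534 0.047 0.085]
```

View pics/c.png

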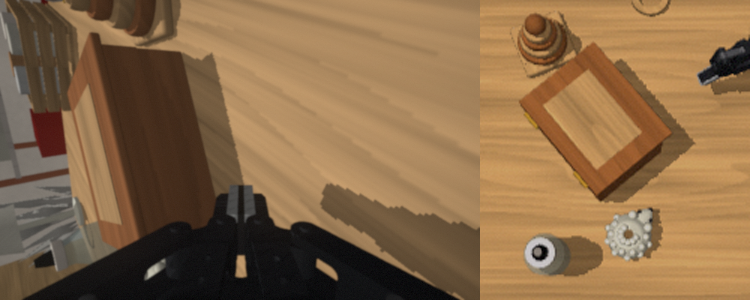

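Wrist view: the closed fingertips are at (240,190), beside and in front of the box; top view shows the hand clear of everything. Lip is (0.629,-0.065,0.0855) and heading about 131°. Inserting under the lip.

```bash
python3 -m crank '[[1,[-0.7,1.5,-0.3],[0,0,0]],[1,[-0.7,1.5,0],[0,0,0]],[1,[-0.7,1.5,0],[0,0,0]],[1,[-0.7,1.5,0],[0,0,0]],[1,[-0.7,1.5,0],[0,0,0]],[1,[-0.7,1.5,0],[0,0,0]],[1,[0,0,0],[0,0,0]],[1,[0,0,0],[0,0,0]]]'; python3 - <<'E'
from h import *
marks(["lid_lip"],cams=("side","top"),save="d")
E
```

```text
clock: 5.4
position: [0.604, -0.0821, 0.0532]
ee_rot: [0.544, 0.759, -0.204, 0.295]
ft_force: [0.8, -0.6, 0.3]
grip_width: -0.0
side lid_lip 0.6 [ 0.625 -0.063  0.086]
top lid_lip 0.63 [ 0.633 -0.065  0.085]
```

```bash
python3 -m crank '[[1,[0,0,1.2],[0,0,0]],[1,[0,0,1.2],[0,0,0]],[1,[0,0,1.2],[0,0,0]],[1,[-0.34,0.39,1.06],[0,0,0]],[1,[-0.34,0.39,1.06],[0,0,0]],[1,[-0.34,0.39,1.06],[0,0,0]],[1,[-0.34,0.39,1.06],[0,0,0]],[1,[-0.34,0.39,1.06],[0,0,0]],[1,[0,0,0],[0,0,0]]]'; python3 - <<'E'
from h import *
marks(["lid_lip","box_hinge","music_box"],cams=("side","top"),save="e")
o=telemetry.get_obs();print(o['joint_pos'].round(2))
a=cv2.imread("pics/e_side.png")[120:300,180:400];b=cv2.imread("pics/e_top.png")[90:290,220:400]
cv2.imwrite("pics/e.png",np.hstack([cv2.resize(a,(440,360)),cv2.resize(b,(324,360),interpolation=2)]))
E
```

```text
clock: 6.35
position: [0.5871, -0.0617, 0.1446]
ee_rot: [0.544, 0.759, -0.204, 0.296]
ft_force: [-0.4, 0.0, -0.5]
grip_width: -0.001
side lid_lip 0.55 [ 0.611 -0.047  0.168]
side lid_lip 0.23 [ 0.293 -0.318 -0.005]
side box_hinge 0.77 [0.532 0.045 0.084]
side music_box 0.57 [ 0.57  -0.003 -0.001]
top lid_lip 0.69 [ 0.614 -0.048  0.164]
top lid_lip 0.32 [ 0.811 -0.092 -0.003]
top box_hinge 0.98 [0.532 0.049 0.086]
top music_box 0.7 [ 0.572  0.005 -0.006]
[ 0.86  0.88 -0.83  1.29 -0.13  1.59 -1.09]
```

View pics/e.png

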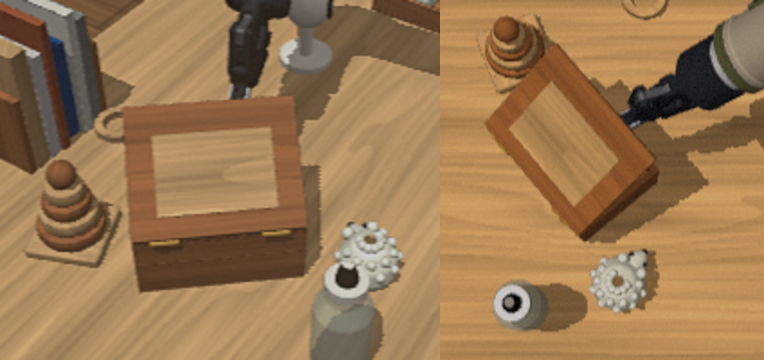

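The lid is up about 33° on the fingertip (lip near (240,100) in the side crop), and the box hasn't moved. Continuing the arc.

```bash
python3 -m crank '[[1,[-0.62,0.73,0.96],[0,0,0]],[1,[-0.62,0.73,0.96],[0,0,0]],[1,[-0.62,0.73,0.96],[0,0,0]],[1,[-0.62,0.73,0.96],[0,0,0]],[1,[-0.62,0.73,0.96],[0,0,0]],[1,[-0.85,0.99,0.34],[0,0,0]],[1,[-0.85,0.99,0.34],[0,0,0]],[1,[-0.85,0.99,0.34],[0,0,0]],[1,[0,0,0],[0,0,0]]]'; python3 - <<'E'
from h import *
marks(["lid_lip","box_hinge","music_box"],cams=("side","top"),save="f")
E
```

```text
clock: 7.5
position: [0.5292, 0.0058, 0.2018]
ee_rot: [0.543, 0.759, -0.204, 0.295]
ft_force: [-0.3, -0.5, 0.6]
grip_width: 0.004
side lid_lip 0.85 [0.549 0.03  0.232]
side box_hinge 0.73 [0.532 0.044 0.083]
side music_box 0.55 [ 0.57   0.001 -0.002]
side music_box 0.17 [0.55  0.029 0.236]
top lid_lip 0.74 [0.555 0.023 0.231]
top box_hinge 0.57 [0.529 0.048 0.084]
top music_box 0.84 [ 0.574  0.003 -0.005]
top music_box 0.29 [0.72  0.08  0.001]
```

```bash
python3 -m crank '[[1,[-0.6,0.7,0.1],[0,0,0]],[1,[-0.6,0.7,0],[0,0,0]],[1,[-0.6,0.7,0],[0,0,0]],[1,[-0.6,0.7,0],[0,0,0]],[1,[-0.5,0.6,0],[0,0,0]],[1,[0,0,0],[0,0,0]],[1,[0.8,-1,0],[0,0,0]],[1,[1.2,-1.4,0.5],[0,0,0]],[1,[1.2,-1.4,0.5],[0,0,0]],[1,[0,0,0],[0,0,0]],[1,[0,0,0],[0,0,0]],[1,[0,0,0],[0,0,0]]]'; python3 - <<'E'
from h import *
marks(["lid_lip","box_hinge","music_box","button_top"],cams=("side","top"),save="g")
a=cv2.imread("pics/g_side.png")[120:300,180:400];b=cv2.imread("pics/g_top.png")[90:290,220:400]
cv2.imwrite("pics/g.png",np.hstack([cv2.resize(a,(440,360)),cv2.resize(b,(324,360),interpolation=2)]))
E
```

```text
clock: 8.9
position: [0.5334, -0.0002, 0.2108]
ee_rot: [0.544, 0.759, -0.204, 0.294]
ft_force: [-0.3, 0.4, 0.5]
grip_width: 0.001
side lid_lip 0.79 [0.494 0.097 0.223]
side music_box 0.66 [ 0.571 -0.002 -0.001]
side button_top 0.6 [ 0.551 -0.047  0.066]
top lid_lip 0.78 [0.495 0.097 0.222]
top box_hinge 0.9 [0.534 0.049 0.083]
top music_box 0.64 [ 0.572  0.004 -0.004]
top button_top 0.59 [ 0.551 -0.046  0.061]
```

View pics/g.png

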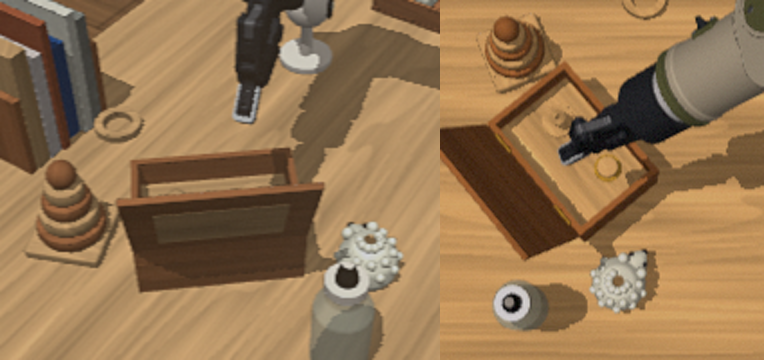

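The lid rests open at about 115° and the button shows at (605,165) in the top crop, i.e. (0.551,-0.046,0.064). Next I bring the tool upright above the button.

```bash
python3 -m crank '[[1,[0.4,-1,0],[-0.0885,-0.03,0]],[1,[0.4,-1,0],[-0.0885,-0.03,0]],[1,[0.4,-1,0],[-0.0885,-0.03,0]],[1,[0.4,-1,0],[-0.0885,-0.03,0]],[1,[0.2,-0.6,0],[-0.0885,-0.03,0]],[1,[0,0,-1],[-0.0885,-0.03,0]],[1,[0,0,-2],[-0.0885,-0.03,0]],[1,[0,0,-2],[-0.0885,-0.03,0]],[1,[0,0,-2],[-0.0885,-0.03,0]],[1,[0,0,-2],[0,0,0]],[1,[0,0,0],[0,0,0]]]'; python3 - <<'E'
from h import *
from scipy.spatial.transform import Rotation as R
marks(["lid_lip","button_top","music_box"],cams=("side","top","wrist"),save="i")
o=telemetry.get_obs();print(R.from_quat(o['ee_rot']).as_matrix().round(3)[:,0],o['position'].round(4),o['ft_force'])
E
```

```text
clock: 10.32
position: [0.5494, -0.0452, 0.1182]
ee_rot: [0.408, 0.577, -0.409, 0.578]
ft_force: [-0.8, -0.5, -0.7]
grip_width: 0.001
side lid_lip 0.91 [0.489 0.094 0.224]
side button_top 0.59 [ 0.547 -0.043  0.066]
side music_box 0.6 [0.718 0.084 0.005]
side music_box 0.58 [ 0.571  0.001 -0.001]
top lid_lip 0.87 [0.497 0.099 0.222]
top lid_lip 0.71 [0.374 0.066 0.003]
top music_box 0.79 [ 0.57   0.006 -0.004]
wrist button_top 0.75 [ 0.552 -0.044  0.064]
wrist music_box 0.92 [ 0.574  0.001 -0.002]
[ 0.005 -0.002 -1.   ] [ 0.5519 -0.047   0.1212] [ 0.21489504 -0.54688322 -0.28735995]
```

View pics/i_wrist.png

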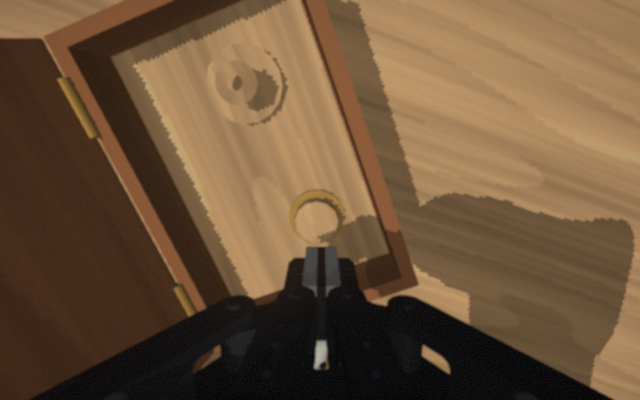

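The fingertips (320,260) line up with the button (317,220). Descending and pressing in small steps.

```bash
python3 -m crank '[[1,[0,0.1,-1.5],[0,0,0]],[1,[0,0,-1.5],[0,0,0]],[1,[0,0,-1.5],[0,0,0]],[1,[0,0,-0.6],[0,0,0]],[1,[0,0,-0.3],[0,0,0]],[1,[0,0,-0.3],[0,0,0]],[1,[0,0,0],[0,0,0]]]'
```

```text
clock: 11.5
position: [0.552, -0.0457, 0.0642]
ee_rot: [0.41, 0.575, -0.409, 0.579]
ft_force: [-0.4, 0.0, 0.0]
grip_width: 0.001
```

```bash
python3 -m crank '[[1,[0,0,-0.3],[0,0,0]],[1,[0,0,-0.2],[0,0,0]],[1,[0,0,-0.1],[0,0,0]],[1,[0,0,0],[0,0,0]]]'
```

```text
clock: 11.83
position: [0.5524, -0.0457, 0.0585]
ee_rot: [0.41, 0.574, -0.408, 0.579]
ft_force: [1.0, 0.5, 4.8]
grip_width: 0.003
```

```bash
python3 -m crank '[[1,[0,0,-0.1],[0,0,0]],[1,[0,0,-0.1],[0,0,0]],[1,[0,0,0],[0,0,0]],[1,[0,0,0],[0,0,0]]]'
```

```text
clock: 12.17
position: [0.5525, -0.0457, 0.0576]
ee_rot: [0.41, 0.574, -0.409, 0.579]
ft_force: [-4.9, -0.5, 17.6]
grip_width: 0.001
```

The force rose stiffly to 17.6 N, so the button is on its stop. Retracting straight up.

```bash
python3 -m crank '[[1,[0,0,0.4],[0,0,0]],[1,[0,0,1],[0,0,0]],[1,[0,0,2],[0,0,0]],[1,[0,0,3],[0,0,0]],[1,[0,0,3],[0,0,0]],[1,[0,0,3],[0,0,0]],[1,[0,0,3],[0,0,0]],[1,[0,-1,3],[0,0,0]],[1,[0,-2,2],[0,0,0]],[1,[0,-2,1],[0,0,0]],[1,[0,0,0],[0,0,0]],[1,[0,0,0],[0,0,0]]]'; python3 - <<'E'
from h import *
marks("music_box lid_lip button_top hedgehog pyramid bottle monitor teether cream".split(),save="k")
a=cv2.imread("pics/k_side.png")[120:300,180:400];b=cv2.imread("pics/k_top.png")[90:290,220:400]
cv2.imwrite("pics/k.png",np.hstack([cv2.resize(a,(440,360)),cv2.resize(b,(324,360),interpolation=2)]))
E
```

```text
clock: 13.17
position: [0.5515, -0.097, 0.2704]
ee_rot: [0.41, 0.574, -0.409, 0.578]
ft_force: [0.6, 1.4, -0.4]
grip_width: 0.001
side music_box 0.74 [ 0.572  0.002 -0.003]
side lid_lip 0.84 [0.49  0.097 0.222]
side button_top 0.52 [ 0.548 -0.045  0.065]
side hedgehog 0.6 [ 0.402 -0.058 -0.   ]
side pyramid 0.73 [0.717 0.087 0.004]
side bottle 0.95 [0.37  0.066 0.   ]
side monitor 0.78 [ 0.67  -0.37   0.002]
side monitor 0.66 [ 0.572  0.002 -0.003]
side teether 0.85 [ 0.803 -0.094  0.003]
side cream 0.86 [ 0.294 -0.32  -0.004]
top music_box 0.82 [ 0.571  0.004 -0.001]
top lid_lip 0.97 [0.494 0.099 0.221]
top pyramid 0.93 [ 0.725  0.084 -0.   ]
top bottle 0.63 [ 0.377  0.064 -0.002]
top monitor 0.63 [ 0.672 -0.365 -0.002]
top cream 0.96 [ 0.298 -0.322  0.004]
```

View pics/k.png

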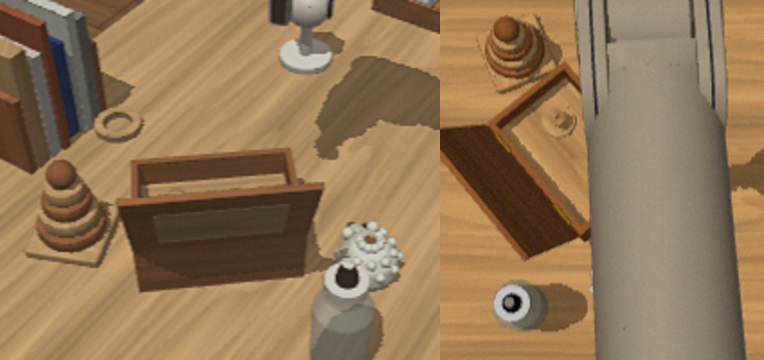

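The lid is open, everything is in place and the arm is clear. Handing in.

```bash
python3 -c "
from h import *
manip.hand_in()"
```

```text
the job is handed in; nothing more can be done
```

I pushed the lid up and over with the closed fingertips under its lip, pressed the button to its stop, let it come up, and handed the job in at about 13 s. The hand-in gives no verdict.

**Last checks**
- **Lid:** it leans back at about 115°, with its lip at about (0.49, 0.10, 0.22), and it stayed there after the press.
- **Button press:** the force was 4.8 N about 6 mm down, then rose stiffly to 17.6 N.
- **Button release:** its top now reads 65 mm in the side camera, against 64 mm when up. The arm hid the button from the top camera, so only one camera confirms this.
- **Surroundings:** the box and every other thing read within about 6 mm of their starting places. The top camera missed the hedgehog and teether, which only the side camera confirmed.
- **Arm:** the fingers are clear, with the tip about 0.27 m up and no clear contact force (under 2 N).

**Disagreement:** the text puts the box's x axis 35–75° left of straight ahead, but I measured about 131° from both cameras and the visible hinges. I worked from the measured heading, and the lid opened as expected.

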